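# Weigh two noodle cakes

### The job

Weigh out the noodles for two: put the two rectangular noodle cakes on the steel pan of the spring scale, lying flat beside each other, and let go so that the pan sinks under their weight alone. Set them down gently, without driving the pan down to its stop. The round noodle nest is for later: leave it where it is.

Things in the scene. Friction and masses are not known exactly. Their poses are not given: they have to be found in the camera images.
- cake_a_mid (a point): One of the two rectangular cakes of pale dry instant noodles, a rigid block 88 mm long (its x), 55 mm wide (its y) and 32 mm high (z), about 85 g, lying flat on the worktop at any yaw. This point is its centre, 16 mm above its underside. Take it across the 55 mm width, fingers straight down, in the upper half of its height.
- cake_b_mid (a point): The other, identical rectangular cake of pale dry instant noodles, a rigid block 88 mm long (its x), 55 mm wide (its y) and 32 mm high (z), about 85 g, lying flat on the worktop at any yaw. This point is its centre, 16 mm above its underside. Take it across the 55 mm width, fingers straight down, in the upper half of its height.
- nest_mid (a point): A round nest of the same noodles, 66 mm across and 32 mm high, that must stay where it is on the worktop. This point is its centre, 16 mm above the worktop.
- pan_top (a point): Middle of the upper face of the white, fixed kitchen scale's flat, rimless steel pan: 180 mm (its x) by 250 mm (its y), 92 mm above the worktop when empty. Its dial faces away from the robot. The pan sinks straight down on a soft spring, about 10 mm per 1 N (7 to 10 mm per cake), to a stop at 35 mm. Cakes lengthwise along the pan's x, centred 50 mm either side of this point along its y, leave room for fingers.
Things that resemble listed ones, but are neither listed nor needed, are in the scene too. What is shaped like the part that bears cake_b_mid but green or yellow is not meant.

How it is judged (in metres and radians):
On the way, in this order (a step that is already met when the one before it is completed fails the run):
1. one rectangular cake lies flat on the pan, let go, and the pan has sunk under it (((x of cake_a_mid in the frame of pan_top between -0.085 and 0.085 m and y of cake_a_mid in the frame of pan_top between -0.12 and 0.12 m and z of cake_a_mid in the frame of pan_top between 0.011 and 0.021 m) or (x of cake_b_mid in the frame of pan_top between -0.085 and 0.085 m and y of cake_b_mid in the frame of pan_top between -0.12 and 0.12 m and z of cake_b_mid in the frame of pan_top between 0.011 and 0.021 m)) and contact force between each of cake_a, cake_b and the fingers below 0.05 N and distance of pan_top from where it was at the start of the episode above 0.005 m), for 0.2 s.
2. both rectangular cakes lie flat on the pan, let go, and the pan has sunk further (x of cake_a_mid in the frame of pan_top between -0.085 and 0.085 m and y of cake_a_mid in the frame of pan_top between -0.12 and 0.12 m and z of cake_a_mid in the frame of pan_top between 0.011 and 0.021 m and x of cake_b_mid in the frame of pan_top between -0.085 and 0.085 m and y of cake_b_mid in the frame of pan_top between -0.12 and 0.12 m and z of cake_b_mid in the frame of pan_top between 0.011 and 0.021 m and contact force between each of cake_a, cake_b and the fingers below 0.05 N and distance of pan_top from where it was at the start of the episode above 0.011 m), for 0.2 s.
At the end, for the whole second after the job is handed in: Both rectangular cakes lie flat on the pan and beside each other (each centre over the pan and 16 mm, within 5 mm, above its face), released and at rest; the pan has sunk by more than 11 mm; the round nest is within 30 mm of where it was (all of step 2 and distance of nest_mid from where it was at the start of the episode below 0.03 m and linear speed of each of cake_a, cake_b below 0.02 m/s); the robot touches nothing.
It fails at once if the pan is driven down to its stop (more than 33 mm down) (distance of pan_top from where it was at the start of the episode above 0.033 m).
It fails at once if the round nest is moved by more than 30 mm (distance of nest_mid from where it was at the start of the episode above 0.03 m).
It also fails if it takes over 58 s, if anything falls off the work surface, if the arm or the gripper's body presses on something with over 40 N, if the wrist force passes 120 N, or if a joint passes its speed limit or range.

### The arm

A 6-joint arm with a two-finger parallel gripper is mounted at the origin on the work surface. World frame = base frame: x ahead of the robot, y to its left, z up, the work surface at z = 0. Lengths are in mm, angles in degrees, forces in N, time in s.
With the tool pointing down it reaches from about 350 to 850 mm from the base axis. Payload 8.1 kg.
Tool frame: the origin (TCP) lies between the finger pads; the fingertips stand 22 mm ahead of it and the grasp point (between the pads) lies 3 mm ahead of it; z points along the fingers, y is the line along which they close (so a half turn about z gives the same grasp; the last joint's range is limited). The gripper opens to 85 mm and grips with 20 to 120 N. Pads are 22 mm wide; open, the fingers measure 114 mm over their backs; the gripper's body (76 mm by 85 mm) begins 54 mm behind the grasp point. The pads swing forward as they close: fully open they stand 13 mm farther back than shut.
Start: joints at [68.503, 7.471, 85.268, -0, 87.261, -4.893], TCP at [171.434, 574.992, 253.292] pointing down, gripper open.
Joint ranges: [-169.43, 169.43], [-51.17, 129.36], [1.28, 143.12], [-76.62, 256.62], [0, 156.53], [-152.29, 152.29]. Speed limits (degrees/s): [136.94, 136.94, 159.86, 180, 180, 180].

### API

Orientations are given as [roll, pitch, yaw] about the fixed x, y, z axes, in that order (R = Rz(yaw) Ry(pitch) Rx(roll)).
In Python, from bench import r, vision gives the robot as it stands.
- The arm moves only by the tool step_arm, never from a script. Its argument "targets" is a list that holds one entry, the list of rows, each a list of 6 numbers: the shift along the world's x, y, z in mm, then the turn, a rotation vector about the world's x, y, z in rad. In form: [[[x, y, z, rx, ry, rz], ...]]. A call has 1 to 12 rows; each row is the pose to reach, as a shift and turn from the pose commanded when the call began; what a row does not reach only later rows make up. A row lasts 1/12 s, in which the tool goes at most 41.7 mm and 7.16 degrees, less where a joint would pass 70% of its speed; a pose out of reach is approached as far as the arm can. A call with a gripper value outside its range is refused whole. "fingers" is the gripper's target within -1 to 1 (shut at 1, half-way at 0, fully open at -1), set as the call begins (left out, the last holds). The fingers move at their own pace and stop on an object; "newtons" is the grip in N (left out, the last holds). Time passes only in rows, so rows that repeat a pose let the fingers close. It gives the time, the measured TCP pose, the force, the opening and the grip force at its end, in the units of the state.
- r.sense(): the state, without advancing time (a new reading comes with each control period).
- vision.snapshot(name): name is "scene" or "top" or "wrist"; returns a dict with "img" (400x640x3 uint8, blue, green, red), "mtx" (3x3 intrinsics, pixels), "eye" and "attitude" of the camera in the world. Camera axes: x right, y up, looking along -z (the intrinsics and any distortion apply to the point x, -y, -z); pixel columns grow to the right and rows downward; lengths in mm; the calibration is good to about 2 mm. The wrist camera is an equidistant fisheye: a pixel r from the principal point sees the ray r / f radians off the axis. A picture is of the moment at which its call begins. There is no depth.
- r.hand_in(): hands the job in; it is judged then, once.
The state is a dict: "time": time; "joint_pos": joint angles; "qd": joint speeds; "joint_efforts": joint torques, N m; "tool_pos": TCP position; "tcp_rot": TCP orientation; "ft_force": force on the tool from outside, world axes, zero at the start; "wrist_torque": the same for the moment, N m; "finger_gap": finger opening in mm; "grip_force": force on a finger pad.
Only numpy, scipy, OpenCV 4.12 (cv2) and the standard library are available. Lean on these libraries where they do the work, as an engineer would, in place of code of your own. Each camera call takes 0.05 s, during which the arm holds its last target. There are 200 camera calls.

## Working session

There is one attempt and no reset: what is moved stays moved. The work goes in short steps, Python scripts to look and compute and a tool call to move; the robot and the scene stay as the last step left them, time stands still between calls to the robot, and variables do not carry over. Pictures are saved under pics/ and viewed, at most 10 in all, crops included, and the job is handed in when it is done.

Besides the shell and the picture viewer there is one more tool, called by a JSON object that holds its "fn" and its "kwargs", one argument or row to a line. step_arm: Moves the arm, as the interface text tells. Its arguments: {"type":"object","properties":{"targets":{"type":"array"},"fingers":{"type":"number"},"newtons":{"type":"number"}},"required":["targets"]}

```bash
mkdir -p pics; ls
python3 - <<'E'
from bench import r, vision
import cv2,numpy as np
for n in("scene","top"):
    s=vision.snapshot(n); cv2.imwrite(f"pics/{n}0.png",s["img"]); print(n,s["mtx"],s["eye"],s["attitude"],[k for k in s])
print(r.sense())
E
```

```text
pics
scene [[498.84678794   0.         322.8664018 ]
 [  0.         498.84678794 196.85467488]
 [  0.           0.           1.        ]] [1394.89473911  484.66912833  897.41828076] [ 54.04798118  -0.5082752  122.26093053] ['img', 'mtx', 'eye', 'attitude']
top [[511.34100035   0.         318.45465867]
 [  0.         511.34100035 193.51806702]
 [  0.           0.           1.        ]] [ 345.39955303 -112.38919358 1423.89227004] [  5.63341536   0.57432102 -91.51807324] ['img', 'mtx', 'eye', 'attitude']
{'time': 0.1, 'joint_pos': array([ 6.85055031e+01,  7.50897532e+00,  8.53231577e+01,  3.03022467e-04,
        8.72618571e+01, -4.89333893e+00]), 'qd': array([-0.04037087, -0.1690723 , -0.14881555, -0.01537917, -0.05568265,
       -0.04335747]), 'joint_efforts': array([ 3.50541968e-04, -5.70950496e+01, -5.01942623e+01, -2.82175597e-04,
        8.13616585e-03,  4.67759514e-05]), 'tool_pos': array([171.2362175 , 574.56934525, 252.36699813]), 'tcp_rot': array([-1.79906378e+02, -8.31900566e-03,  1.63398821e+02]), 'ft_force': array([ 0.44151046, -0.54285775, -0.00905901]), 'wrist_torque': array([ 0.04320006, -0.00644163, -0.06840325]), 'grip_force': 0.0, 'finger_gap': 85.48442187958094}
```

View pics/scene0.png

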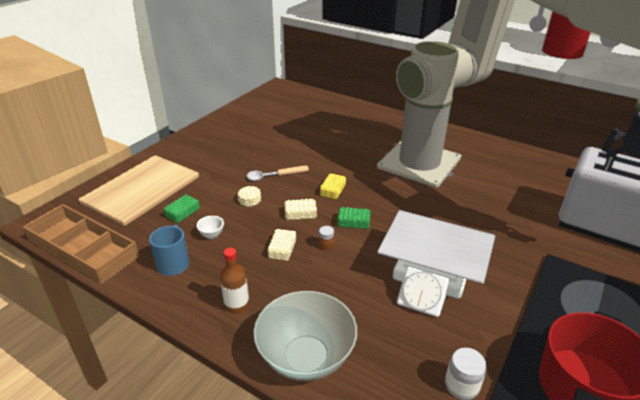

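View pics/top0.png

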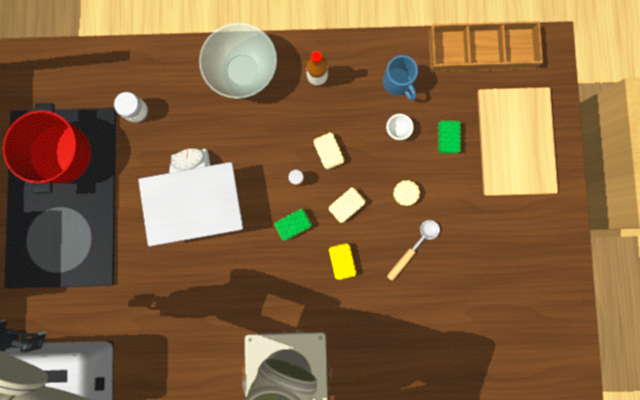

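Candidates in the top view:
- Pale rectangles at (328,150) and (346,205). These are the cakes.
- Pale round at (406,192), which is the nest.
- Green blocks at (293,224) and (449,137) and a yellow one at (342,261). These are decoys.

The scale pan is at about (190,204).

```bash
cat > h.py <<'E'
import cv2,numpy as np
from scipy.spatial.transform import Rotation as R
def ray(s,px):
    px=np.atleast_2d(px).astype(float); K=s["mtx"]
    d=np.c_[(px[:,0]-K[0,2])/K[0,0],-(px[:,1]-K[1,2])/K[1,1],-np.ones(len(px))]
    return d@R.from_euler('xyz',s["attitude"],degrees=True).as_matrix().T
def onplane(s,px,z):
    d=ray(s,px); e=np.array(s["eye"]); return e+d*((z-e[2])/d[:,2])[:,None]
def blobs(s,lo,hi,amin=150):
    m=cv2.inRange(cv2.cvtColor(s["img"],cv2.COLOR_BGR2HSV),lo,hi)
    m=cv2.morphologyEx(m,cv2.MORPH_CLOSE,np.ones((3,3)))
    cs,_=cv2.findContours(m,cv2.RETR_EXTERNAL,cv2.CHAIN_APPROX_NONE)
    return [c for c in cs if cv2.contourArea(c)>amin]
def rect(s,c,z):
    p=onplane(s,c[:,0,:],z)[:,:2].astype(np.float32)
    (cx,cy),(w,h),a=cv2.minAreaRect(p)
    if w<h: w,h,a=h,w,a+90
    return np.round([cx,cy,w,h,(a+90)%180-90],1)
E
python3 - <<'E'
from bench import vision
from h import *
s=vision.snapshot("top")
for p in [(328,150),(346,205),(406,192),(190,204),(160,215),(449,137)]: print(p,cv2.cvtColor(s["img"],cv2.COLOR_BGR2HSV)[p[1],p[0]])
for c in blobs(s,(18,40,150),(34,140,255)):
    x,y,w,h=cv2.boundingRect(c)
    if 300<x<430 and 120<y<230: print("pale",(x+w//2,y+h//2),rect(s,c,28))
for c in blobs(s,(0,0,170),(179,25,255),2000): print("pan",cv2.boundingRect(c),rect(s,c,92),onplane(s,cv2.approxPolyDP(c,8,True)[:,0],92).round(0).tolist())
cv2.imwrite("pics/crop.png",cv2.resize(s["img"][110:260,260:460],None,fx=3.5,fy=3.5))
E
```

```text
(328, 150) [ 29  48 254]
(346, 205) [ 29  45 254]
(406, 192) [ 28  69 254]
(190, 204) [ 30   1 242]
(160, 215) [ 30   1 239]
(449, 137) [ 71 255 201]
pale (346, 205) [ 450.6 -176.9   93.9   60.9  -51.3]
pale (406, 193) [ 479.7 -341.8   71.3   68.8   88.4]
pale (328, 151) [ 602.8 -131.3   94.9   61.6   21.2]
pan (139, 149, 103, 97) [485.7 238.6 248.8 230.7 -81.3] [[564.0, 126.0, 92.0], [558.0, 184.0, 92.0], [604.0, 197.0, 92.0], [590.0, 282.0, 92.0], [540.0, 292.0, 92.0], [528.0, 369.0, 92.0], [357.0, 344.0, 92.0], [390.0, 104.0, 92.0]]
pan (224, 34, 52, 63) [830.2  64.9 152.8 134.7 -55.8] [[914.0, 36.0, 92.0], [853.0, 134.0, 92.0], [781.0, 124.0, 92.0], [760.0, 62.0, 92.0], [744.0, 95.0, 92.0], [800.0, 14.0, 92.0]]
```

View pics/crop.png

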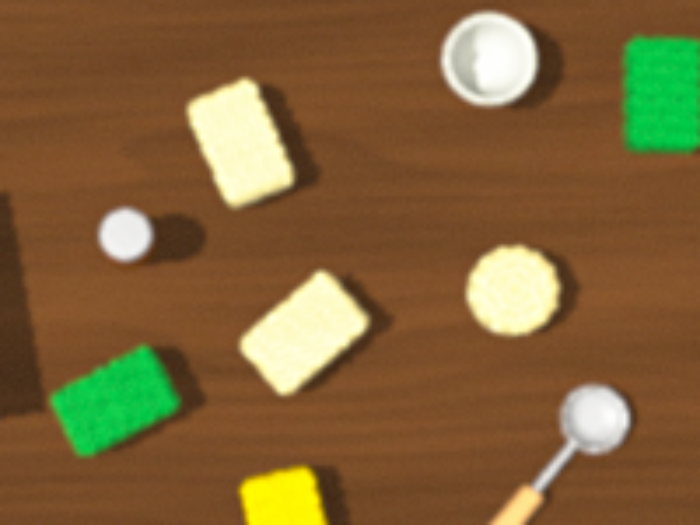

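Both are plain pale rectangles: crop (240,143) is cake 1 at world (603,-131) with yaw 21°, and crop (305,332) is cake 2 at (451,-177) with yaw -51°. The measured sizes match, at about 90x58 mm. The pan is centred at about (460,236) with yaw 8°. I'll go to cake 1 first.

{"fn": "step_arm", "kwargs": {
  "targets": [
    [[216, -353, -20, 0, 0, 0.33], [216, -353, -20, 0, 0, 0.33], [216, -353, -20, 0, 0, 0.33], [216, -353, -20, 0, 0, 0.33], [216, -353, -20, 0, 0, 0.33], [216, -353, -20, 0, 0, 0.33], [216, -353, -20, 0, 0, 0.33], [216, -353, -20, 0, 0, 0.33], [216, -353, -20, 0, 0, 0.33], [216, -353, -20, 0, 0, 0.33], [216, -353, -20, 0, 0, 0.33], [216, -353, -20, 0, 0, 0.33]]
  ],
  "fingers": -1,
  "newtons": 25
}}

```text
time: 1.15
tool_pos: [388.2, 220.0, 233.0]
tcp_rot: [-180.0, -0.0, -178.0]
ft_force: [-0.1, 1.0, -0.2]
finger_gap: 85.2
grip_force: 0.0
```

{"fn": "step_arm", "kwargs": {
  "targets": [
    [[216, -353, -60, 0, 0, 0.33], [216, -353, -60, 0, 0, 0.33], [216, -353, -60, 0, 0, 0.33], [216, -353, -60, 0, 0, 0.33], [216, -353, -60, 0, 0, 0.33], [216, -353, -60, 0, 0, 0.33], [216, -353, -60, 0, 0, 0.33], [216, -353, -60, 0, 0, 0.33], [216, -353, -60, 0, 0, 0.33], [216, -353, -60, 0, 0, 0.33], [216, -353, -60, 0, 0, 0.33], [216, -353, -60, 0, 0, 0.33]]
  ]
}}

```text
time: 2.15
tool_pos: [604.5, -132.8, 171.7]
tcp_rot: [180.0, -0.1, -158.9]
ft_force: [1.2, 0.5, 0.3]
finger_gap: 85.6
grip_force: 0.0
```

```bash
cat > w.py <<'E'
from bench import vision,r
from h import *
import sys
s=vision.snapshot("wrist"); q=r.sense(); print(q["time"],q["tool_pos"].round(1),q["tcp_rot"].round(1),s["mtx"][0],s["mtx"][1,2],s["eye"],s["attitude"])
K=s["mtx"]; im=s["img"]
v,u=np.mgrid[0:400,0:640]
m=cv2.inRange(cv2.cvtColor(im,cv2.COLOR_BGR2HSV),(18,40,150),(34,140,255))
cs,_=cv2.findContours(cv2.morphologyEx(m,cv2.MORPH_CLOSE,np.ones((3,3))),cv2.RETR_EXTERNAL,cv2.CHAIN_APPROX_NONE)
Rm=R.from_euler('xyz',s["attitude"],degrees=True).as_matrix()
for c in cs:
    if cv2.contourArea(c)<400: continue
    p=c[:,0].astype(float)-[K[0,2],K[1,2]]; rr=np.hypot(*p.T); th=rr/K[0,0]
    d=np.c_[np.sin(th)*p[:,0]/rr,-np.sin(th)*p[:,1]/rr,-np.cos(th)]@Rm.T
    e=np.array(s["eye"])
    P=(e+d*((float(sys.argv[1])-e[2])/d[:,2])[:,None])[:,:2].astype(np.float32)
    print(cv2.boundingRect(c),cv2.minAreaRect(P))
cv2.imwrite(f"pics/w{q['time']:.1f}.png",im)
E
python3 w.py 32; ls pics
```

```text
2.2 [ 603.9 -130.9  172. ] [ 1.799e+02 -1.000e-01 -1.588e+02] [309.70691629   0.         319.66814488] 197.5699416535672 [ 525.99287394 -163.42434474  293.08615177] [-1.89939755e+01 -5.39889378e-02  1.11106825e+02]
(287, 139, 66, 99) ((603.2930908203125, -133.05592346191406), (91.78630828857422, 56.935401916503906), 21.872011184692383)
(276, 0, 117, 57) ((466.4627685546875, -172.90074157714844), (51.02433776855469, 96.45074462890625), 22.060487747192383)
(125, 0, 71, 33) ((500.6206359863281, -333.0931701660156), (31.936649322509766, 76.41204071044922), 8.926080703735352)
crop.png
scene0.png
top0.png
w2.2.png
```

The wrist view puts the cake at (603,-133) with yaw 21.9°, 92x57 mm, which agrees with the top view. Descending.

{"fn": "step_arm", "kwargs": {
  "targets": [
    [[0, -2, -35, 0, 0, 0.01], [0, -2, -70, 0, 0, 0.01], [0, -2, -100, 0, 0, 0.01], [0, -2, -120, 0, 0, 0.01], [0, -2, -135, 0, 0, 0.01], [0, -2, -147, 0, 0, 0.01], [0, -2, -147, 0, 0, 0.01], [0, -2, -147, 0, 0, 0.01]]
  ]
}}

```text
time: 2.87
tool_pos: [603.3, -131.5, 26.3]
tcp_rot: [180.0, -0.0, -158.1]
ft_force: [0.3, 0.7, 0.5]
finger_gap: 85.3
grip_force: 0.0
```

{"fn": "step_arm", "kwargs": {
  "targets": [
    [[0, 0, 0, 0, 0, 0], [0, 0, 0, 0, 0, 0], [0, 0, 0, 0, 0, 0], [0, 0, 0, 0, 0, 0], [0, 0, 0, 0, 0, 0], [0, 0, 0, 0, 0, 0], [0, 0, 0, 0, 0, 0], [0, 0, 0, 0, 0, 0], [0, 0, 0, 0, 0, 0], [0, 0, 0, 0, 0, 0]]
  ],
  "fingers": 1,
  "newtons": 25
}}

```text
time: 3.7
tool_pos: [604.7, -133.3, 28.2]
tcp_rot: [-179.9, 0.1, -158.2]
ft_force: [-0.0, 1.7, 7.0]
finger_gap: 54.8
grip_force: 27.8
```

Gripped: the opening is 54.8 mm. Now lift and carry to the far half of the pan.

{"fn": "step_arm", "kwargs": {
  "targets": [
    [[0, 0, 15, 0, 0, 0], [0, 0, 40, 0, 0, 0], [0, 0, 75, 0, 0, 0], [0, 0, 110, 0, 0, 0], [-10, 25, 145, 0, 0, -0.05], [-20, 60, 170, 0, 0, -0.1], [-34, 95, 175, 0, 0, -0.15], [-47, 130, 175, 0, 0, -0.2], [-60, 167, 175, 0, 0, -0.24], [-73, 205, 175, 0, 0, -0.24], [-86, 242, 175, 0, 0, -0.24], [-99, 278, 175, 0, 0, -0.24]]
  ]
}}

```text
time: 4.7
tool_pos: [503.6, 146.5, 201.9]
tcp_rot: [180.0, 0.1, -172.0]
ft_force: [0.6, 0.2, -0.6]
finger_gap: 54.8
grip_force: 27.0
```

{"fn": "step_arm", "kwargs": {
  "targets": [
    [[-13, 37, 0, 0, 0, 0], [-26, 73, 0, 0, 0, 0], [-38, 105, 0, 0, 0, 0], [-46, 130, 0, 0, 0, 0], [-51, 143, 0, 0, 0, 0], [-51, 143, 0, 0, 0, 0], [-51, 143, 0, 0, 0, 0], [-51, 143, 0, 0, 0, 0]]
  ]
}}

```text
time: 5.37
tool_pos: [453.7, 287.4, 201.4]
tcp_rot: [-180.0, 0.0, -172.0]
ft_force: [-0.0, -0.0, -1.5]
finger_gap: 54.3
grip_force: 27.0
```

```bash
python3 w.py 92; python3 -c "
from bench import vision
import cv2
cv2.imwrite('pics/s1.png',cv2.resize(vision.snapshot('scene')['img'][100:330,300:560],None,fx=2.3,fy=2.3))"; ls pics
```

```text
5.4167 [453.8 287.1 201.4] [-180.    0. -172.] [309.70691629   0.         319.66814488] 197.5699416535672 [370.09551429 275.35437582 322.72611095] [-1.90715355e+01 -1.83215555e-02  9.80173998e+01]
(254, 182, 132, 169) ((526.863525390625, 297.84527587890625), (182.9345245361328, 109.07482147216797), 8.022736549377441)
(0, 113, 23, 60) ((431.27862548828125, -81.36126708984375), (41.161190032958984, 79.03002166748047), 38.0744514465332)
crop.png
s1.png
scene0.png
top0.png
w2.2.png
w5.4.png
```

View pics/s1.png

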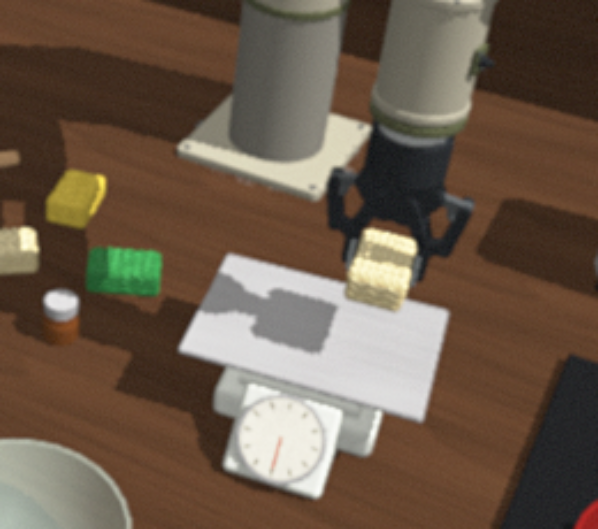

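The picture shows the cake held level at (382,268), over the far half of the pan. Lowering to light contact.

{"fn": "step_arm", "kwargs": {
  "targets": [
    [[0, 0, -25, 0, 0, 0], [0, 0, -48, 0, 0, 0], [0, 0, -62, 0, 0, 0], [0, 0, -70, 0, 0, 0], [0, 0, -75, 0, 0, 0], [0, 0, -78, 0, 0, 0], [0, 0, -80, 0, 0, 0], [0, 0, -82, 0, 0, 0], [0, 0, -84, 0, 0, 0], [0, 0, -86, 0, 0, 0], [0, 0, -87, 0, 0, 0], [0, 0, -87, 0, 0, 0]]
  ]
}}

```text
time: 6.47
tool_pos: [453.5, 288.1, 114.3]
tcp_rot: [180.0, 0.0, -172.0]
ft_force: [0.6, -0.6, -0.3]
finger_gap: 54.3
grip_force: 27.1
```

```bash
python3 -c "
from bench import vision,r
import cv2
print(r.sense()['tool_pos'],r.sense()['ft_force'])
cv2.imwrite('pics/s2.png',cv2.resize(vision.snapshot('scene')['img'][180:320,370:510],None,fx=4,fy=4))"
```

```text
[453.50203612 288.06833422 114.34049764] [ 0.60390035 -0.58742081 -0.34182638]
```

View pics/s2.png

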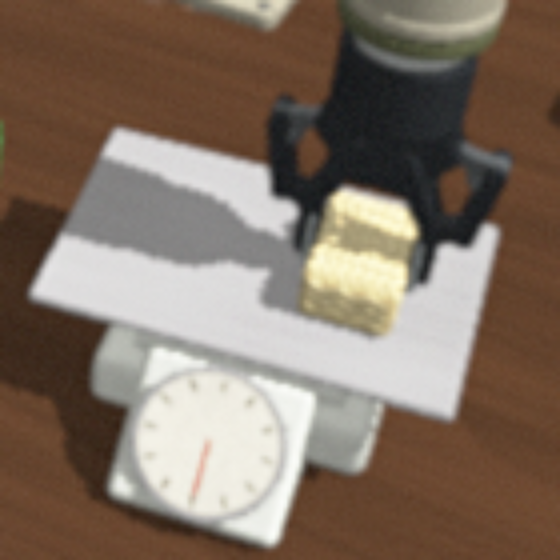

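The cake at (360,260) is just touching the pan. I'll go 2 mm lower, then release.

{"fn": "step_arm", "kwargs": {
  "targets": [
    [[0, 0, -1, 0, 0, 0], [0, 0, -2, 0, 0, 0], [0, 0, -2, 0, 0, 0], [0, 0, -2, 0, 0, 0]]
  ]
}}

```text
time: 6.85
tool_pos: [453.4, 288.0, 112.3]
tcp_rot: [180.0, 0.0, -172.0]
ft_force: [0.2, 0.9, 0.2]
finger_gap: 54.6
grip_force: 27.1
```

{"fn": "step_arm", "kwargs": {
  "targets": [
    [[0, 0, 0, 0, 0, 0], [0, 0, 0, 0, 0, 0], [0, 0, 0, 0, 0, 0], [0, 0, 0, 0, 0, 0], [0, 0, 0, 0, 0, 0], [0, 0, 0, 0, 0, 0], [0, 0, 0, 0, 0, 0], [0, 0, 0, 0, 0, 0]]
  ],
  "fingers": -0.7
}}

```text
time: 7.52
tool_pos: [453.4, 288.0, 112.3]
tcp_rot: [-180.0, -0.0, -172.0]
ft_force: [0.3, 0.4, 0.5]
finger_gap: 72.7
grip_force: 0.0
```

{"fn": "step_arm", "kwargs": {
  "targets": [
    [[0, 0, 10, 0, 0, 0], [0, 0, 30, 0, 0, 0], [0, 0, 60, 0, 0, 0], [0, 0, 95, 0, 0, 0], [0, 0, 120, 0, 0, 0], [0, 0, 120, 0, 0, 0], [0, 0, 120, 0, 0, 0]]
  ]
}}

```text
time: 8.1
tool_pos: [454.7, 288.7, 235.5]
tcp_rot: [179.9, 0.3, -172.0]
ft_force: [0.1, 0.2, -1.1]
finger_gap: 72.7
grip_force: 0.0
```

```bash
python3 w.py 116;  python3 -c "
from bench import vision,r
import cv2
cv2.imwrite('pics/s3.png',cv2.resize(vision.snapshot('scene')['img'][180:320,370:510],None,fx=4,fy=4))"
```

```text
8.15 [453.8 288.1 233.3] [ 1.80e+02  1.00e-01 -1.72e+02] [309.70691629   0.         319.66814488] 197.5699416535672 [370.60180692 276.27878716 356.36049264] [-19.34211128  -0.13830213  98.02796704]
(284, 140, 69, 104) ((451.4540710449219, 287.36273193359375), (89.96224212646484, 54.25437927246094), 8.358770370483398)
(585, 130, 55, 162) ((425.703857421875, 701.1524658203125), (225.0035858154297, 77.01319122314453), 0.04205051064491272)
(6, 109, 31, 58) ((429.24481201171875, -57.66374969482422), (40.521827697753906, 68.29187774658203), 40.59543991088867)
```

View pics/s3.png

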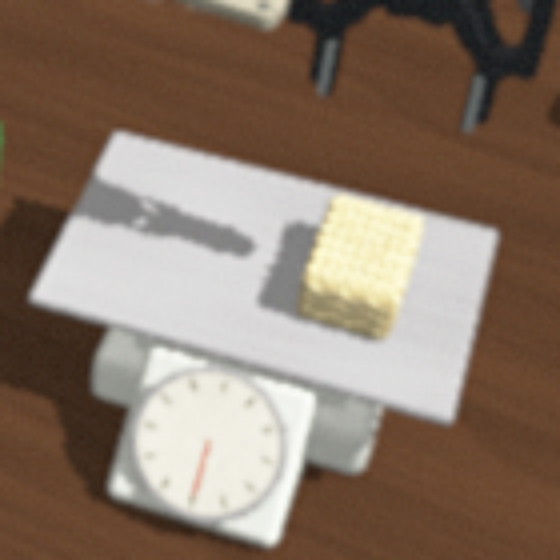

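The cake lies flat on the pan at (452,287) with yaw 8°, and the pan has sunk. Next is the second cake.

{"fn": "step_arm", "kwargs": {
  "targets": [
    [[0, -35, 0, 0, 0, -0.1], [0, -75, 0, 0, 0, -0.2], [0, -115, 0, 0, 0, -0.3], [0, -155, 0, 0, 0, -0.4], [0, -195, 0, 0, 0, -0.5], [0, -235, -10, 0, 0, -0.6], [0, -275, -20, 0, 0, -0.7], [0, -315, -30, 0, 0, -0.8], [-1, -350, -40, 0, 0, -0.9], [-1, -385, -50, 0, 0, -1.0], [-2, -420, -55, 0, 0, -1.035], [-3, -450, -60, 0, 0, -1.035]]
  ],
  "fingers": -1
}}

```text
time: 9.2
tool_pos: [448.6, -163.7, 169.8]
tcp_rot: [-179.9, -0.2, 128.5]
ft_force: [0.7, -0.4, 0.4]
finger_gap: 85.2
grip_force: 0.0
```

{"fn": "step_arm", "kwargs": {
  "targets": [
    [[0, -10, 0, 0, 0, 0], [0, -15, 0, 0, 0, 0], [0, -15, 0, 0, 0, 0], [0, -15, 0, 0, 0, 0], [0, -15, 0, 0, 0, 0]]
  ]
}}

```text
time: 9.62
tool_pos: [450.6, -175.7, 172.2]
tcp_rot: [180.0, -0.0, 128.8]
ft_force: [-0.1, 0.8, 0.7]
finger_gap: 85.6
grip_force: 0.0
```

```bash
python3 w.py 32
```

```text
9.6667 [ 450.7 -175.7  172.4] [180.   -0.  128.8] [309.70691629   0.         319.66814488] 197.5699416535672 [ 397.63666805 -110.50449949  293.59732078] [-18.98233533  -0.05263401  38.8092962 ]
(226, 283, 51, 56) ((483.361328125, -330.8040771484375), (55.45584487915039, 82.8237075805664), 16.97797966003418)
(287, 141, 66, 99) ((451.490234375, -176.49920654296875), (56.786067962646484, 92.31144714355469), 38.93751907348633)
(197, 55, 47, 45) ((318.854736328125, -144.01919555664062), (31.883588790893555, 45.81638717651367), 71.33241271972656)
(152, 46, 70, 70) ((298.8758239746094, -164.53952026367188), (77.0863265991211, 44.09694290161133), 10.74272346496582)
```

{"fn": "step_arm", "kwargs": {
  "targets": [
    [[0, -1, -35, 0, 0, 0], [0, -1, -70, 0, 0, 0], [0, -1, -100, 0, 0, 0], [0, -1, -120, 0, 0, 0], [0, -1, -135, 0, 0, 0], [0, -1, -145, 0, 0, 0], [0, -1, -145, 0, 0, 0], [0, -1, -145, 0, 0, 0]]
  ]
}}

```text
time: 10.33
tool_pos: [450.6, -177.4, 27.5]
tcp_rot: [-180.0, -0.0, 128.8]
ft_force: [0.4, 0.1, 0.7]
finger_gap: 85.3
grip_force: 0.0
```

{"fn": "step_arm", "kwargs": {
  "targets": [
    [[0, 0, 0, 0, 0, 0], [0, 0, 0, 0, 0, 0], [0, 0, 0, 0, 0, 0], [0, 0, 0, 0, 0, 0], [0, 0, 0, 0, 0, 0], [0, 0, 0, 0, 0, 0], [0, 0, 0, 0, 0, 0], [0, 0, 0, 0, 0, 0], [0, 0, 0, 0, 0, 0], [0, 0, 0, 0, 0, 0]]
  ],
  "fingers": 1,
  "newtons": 25
}}

```text
time: 11.17
tool_pos: [451.6, -178.5, 28.8]
tcp_rot: [179.9, 0.1, 128.7]
ft_force: [-1.2, 1.7, 7.8]
finger_gap: 54.8
grip_force: 27.3
```

{"fn": "step_arm", "kwargs": {
  "targets": [
    [[0, 0, 15, 0, 0, 0], [0, 0, 45, 0, 0, 0.05], [0, 0, 80, 0, 0, 0.15], [0, 0, 115, 0, 0, 0.25], [2, 20, 150, 0, 0, 0.35], [4, 50, 173, 0, 0, 0.45], [6, 85, 173, 0, 0, 0.55], [8, 120, 173, 0, 0, 0.65], [10, 155, 173, 0, 0, 0.75], [12, 190, 173, 0, 0, 0.85], [14, 225, 173, 0, 0, 0.95], [16, 260, 173, 0, 0, 1.035]]
  ]
}}

```text
time: 12.17
tool_pos: [466.2, 83.6, 200.8]
tcp_rot: [-180.0, 0.1, -171.7]
ft_force: [1.3, -0.0, 1.1]
finger_gap: 54.6
grip_force: 27.1
```

{"fn": "step_arm", "kwargs": {
  "targets": [
    [[0, 35, 0, 0, 0, 0], [0, 65, 0, 0, 0, 0], [0, 90, 0, 0, 0, 0], [0, 102, 0, 0, 0, 0], [0, 102, 0, 0, 0, 0], [0, 102, 0, 0, 0, 0], [0, 102, 0, 0, 0, 0]]
  ]
}}

```text
time: 12.75
tool_pos: [466.5, 183.0, 200.3]
tcp_rot: [-180.0, -0.0, -172.0]
ft_force: [-0.5, 0.8, -0.8]
finger_gap: 54.5
grip_force: 27.1
```

{"fn": "step_arm", "kwargs": {
  "targets": [
    [[0, 0, -28, 0, 0, 0], [0, 0, -55, 0, 0, 0], [0, 0, -70, 0, 0, 0], [0, 0, -79, 0, 0, 0], [0, 0, -84, 0, 0, 0], [0, 0, -87, 0, 0, 0], [0, 0, -89, 0, 0, 0], [0, 0, -91, 0, 0, 0], [0, 0, -93, 0, 0, 0], [0, 0, -95, 0, 0, 0], [0, 0, -96, 0, 0, 0], [0, 0, -96, 0, 0, 0]]
  ]
}}

```text
time: 13.75
tool_pos: [466.6, 184.1, 104.4]
tcp_rot: [180.0, 0.0, -172.0]
ft_force: [1.0, 0.2, -0.6]
finger_gap: 54.8
grip_force: 27.2
```

```bash
python3 -c "
from bench import vision,r
import cv2
cv2.imwrite('pics/s4.png',cv2.resize(vision.snapshot('scene')['img'][180:320,370:510],None,fx=4,fy=4))"
```

```text
(no output)
```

View pics/s4.png

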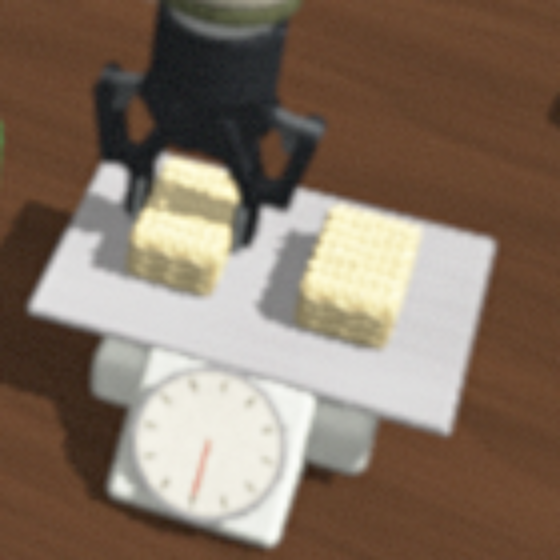

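The second cake at (185,225) is resting on the pan, which has sunk further, and there is a clear gap to the first cake at (360,275). Releasing.

{"fn": "step_arm", "kwargs": {
  "targets": [
    [[0, 0, 0, 0, 0, 0], [0, 0, 0, 0, 0, 0], [0, 0, 0, 0, 0, 0], [0, 0, 0, 0, 0, 0], [0, 0, 0, 0, 0, 0], [0, 0, 0, 0, 0, 0], [0, 0, 0, 0, 0, 0], [0, 0, 0, 0, 0, 0]]
  ],
  "fingers": -0.7
}}

```text
time: 14.47
tool_pos: [466.4, 184.0, 104.3]
tcp_rot: [-180.0, -0.0, -172.0]
ft_force: [0.0, -1.0, -0.7]
finger_gap: 72.8
grip_force: 0.0
```

{"fn": "step_arm", "kwargs": {
  "targets": [
    [[0, 0, 10, 0, 0, 0], [0, 0, 30, 0, 0, 0], [0, 0, 60, 0, 0, 0], [0, 0, 95, 0, 0, 0], [0, 0, 125, 0, 0, 0], [0, 0, 140, 0, 0, 0], [0, 0, 140, 0, 0, 0], [0, 0, 140, 0, 0, 0], [0, 0, 140, 0, 0, 0], [0, 0, 140, 0, 0, 0]]
  ]
}}

```text
time: 15.3
tool_pos: [465.6, 183.8, 242.8]
tcp_rot: [-180.0, -0.1, -172.0]
ft_force: [0.1, -0.5, -0.4]
finger_gap: 72.9
grip_force: 0.0
```

```bash
python3 w.py 108; python3 -c "
from bench import vision,r
import cv2
cv2.imwrite('pics/s5.png',cv2.resize(vision.snapshot('scene')['img'][150:320,220:510],None,fx=2.7,fy=2.7))"
```

```text
15.35 [465.6 183.8 242.7] [-180.    -0.2 -172. ] [309.70691629   0.         319.66814488] 197.5699416535672 [382.35751253 171.75078661 364.33009685] [-1.89086128e+01 -2.06550480e-02  9.80258837e+01]
(396, 145, 67, 95) ((451.9258117675781, 282.97088623046875), (90.04545593261719, 59.96347427368164), 8.050127983093262)
(288, 140, 64, 99) ((463.77716064453125, 183.18930053710938), (90.03545379638672, 54.15106964111328), 8.072650909423828)
(0, 127, 17, 40) ((454.77569580078125, -221.42013549804688), (43.85699462890625, 55.58537673950195), 80.57221221923828)
```

View pics/s5.png

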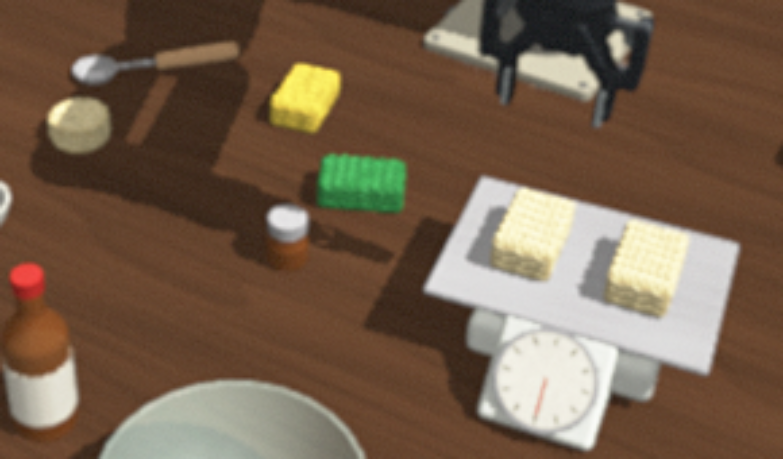

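Both cakes lie flat on the sunken pan at (533,232) and (648,265). The nest is undisturbed at (80,125), and the gripper is clear of everything.

```bash
python3 -c "
from bench import r
print(r.hand_in())"
```

```text
the job is handed in; nothing more can be done
None
```

I handed the job in at about 15 s: in the last pictures both rectangular cakes lie flat beside each other on the sunken pan, released, and the nest is where it was; the hand-in returned no verdict.

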